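Trim the valve driver unit with the plastic tuning tool

ROBOT

A 6-joint arm with a two-finger parallel gripper is mounted at the origin on a cart in front of the work surface, level with it; the furniture and walls round the work are solid. World frame = base frame: x ahead of the robot, y to its left, z up, the work surface at z = 0. Lengths are in m, angles in rad, forces in N, time in s.
With the tool pointing down it reaches from about 0.225 to 0.875 m from the base axis. Payload 3.4 kg.
Tool frame: the origin (TCP) lies on the centre line of the jaws, within the pads' length; the fingertips stand 11 mm ahead of it and the grasp point (between the pads) lies 8 mm behind it; z points along the fingers, y is the line along which they close (so a half turn about z gives the same grasp; the last joint's range is limited). The gripper opens to 85 mm and grips with 20 to 120 N. Pads are 22 mm wide; open, the fingers measure 114 mm over their backs; the gripper's body (76 mm by 85 mm) begins 54 mm behind the grasp point. The pads swing forward as they close: fully open they stand 13 mm farther back than shut.
Start: joints at [1.122, 0.276, 1.505, -0, 1.361, -0.121], TCP at [0.185, 0.544, 0.242] pointing down, gripper open.
Joint ranges: [-2.89, 2.89], [-0.75, 2.08], [0.22, 2.7], [-1.18, 4.32], [0.11, 2.71], [-2.7, 2.7]. Speed limits (rad/s): [2.57, 2.57, 3.14, 3.14, 3.14, 3.14].

INTERFACE

Orientations are given as a unit quaternion [w, x, y, z].
In Python, from rig import manip, eyes, job gives the robot as it stands.
- The arm moves only by the tool drive_tool, never from a script. Its argument "rows" is a list of rows, each a list of 3 entries, a list of its own where there are three numbers: the turn, a rotation vector about the world's x, y, z in rad, then the shift along the world's x, y, z in cm, then the finger opening in cm, from 0 to 8.54. A call has 1 to 8 rows; each row shifts and turns the commanded pose from where the row before left it; what a row does not reach is not made up. A row lasts 1/8 s, in which the tool goes at most 62.5 mm and 10.7 degrees, less where a joint would pass 70% of its speed; a pose out of reach is approached as far as the arm can. A call is refused whole if a number of a shift passes 6.25 or a number of a turn 0.188, either way. A call with a gripper value outside its range is refused whole. The fingers move at their own pace and stop on an object; "force" is the grip in N (left out, the last holds). Time passes only in rows, so rows that do not move let the fingers close. It gives the time, the measured TCP pose, the force, the opening and the grip force at its end, in the units of the state.
- manip.get_state(): the state, without advancing time (a new reading comes with each control period).
- eyes.get_image(name): name is "scene" or "top"; returns the picture (480x640x3 uint8, red, green, blue); there is no depth.
- eyes.get_calibration(name): a dict with "camera_matrix" (3x3 intrinsics, pixels), "view" (4x4, takes a point from world to camera coordinates). Camera axes: x right, y up, looking along -z (the intrinsics and any distortion apply to the point x, -y, -z); pixel columns grow to the right and rows downward; lengths in m; the calibration is good to about 2 mm. A picture is of the moment at which its call begins. get_calibration takes no time and is no camera call.
- job.sign_off(): hands the job in; it is judged then, once.
The state is a dict: "clock": time; "qpos": joint angles; "qd": joint speeds; "effort": joint torques, N m; "position": TCP position; "ee_rot": TCP orientation; "contact_force": force on the tool from outside, world axes, zero at the start; "moment": the same for the moment, N m; "width": finger opening in m; "gripper_force": force on a finger pad.
Only numpy, scipy, OpenCV 4.12 (cv2) and the standard library are available. Lean on these libraries where they do the work, as an engineer would, in place of code of your own. Each camera call takes 0.05 s, during which the arm holds its last target. There are 200 camera calls.

TASK

Take the plastic trimming tool out of its stand, set its blade gently into the slotted trimmer screw of the valve driver unit (its depth and direction are unknown, so feel for the slot; never push or twist the tool against the unit with more than about 15 N) and turn the screw clockwise until the needle of the dial points at the broad set mark. Then lift the tool off and put it back in its stand, upright and fully down, leaving the things standing round about alone.

Things in the scene. Friction and masses are not known exactly. Their poses are not given: they have to be found in the camera images.
- unit: Valve driver unit, a fixed grey box 110 (x) x 170 (y) x 45 mm high with an aluminium top; origin at the centre of its underside, z up. On its top lie, toward its +y end, a round white dial under a clear cover (88 mm across, rises 6.5 mm) and, toward its -y end, the trimmer screw in a dark round steel collar. Three plugs stick out 18 mm on its +x side.
- collar_rim (a point): On the screw's axis, at the rim of the fixed collar (24 mm bore, 33 mm outside), 66 mm above the table, with the unit's axes: does NOT turn with the screw. Down in the bore lies the screw's brass head, 22 mm across; how deep is unknown: its top is 3 to 15 mm below the rim, and differs each time. The head floats on a spring: it sinks at about 2 N and then 2.5 N per mm, at most 2 mm; then it is hard.
- screw_axis (a point): Point on the screw's axis on the unit's top, 45 mm above the table, with the unit's axes. One straight slot crosses the middle of the screw's head: 4.2 mm wide (edges chamfered 0.8 mm), 4 mm deep. At the start its direction is unknown, but within 0.5 rad either way of the unit's x axis. The screw turns against 0.04 N m of friction, stays where it is left, and does not rise or sink as it turns.
- needle (a joint): Angle of the dial's needle, rad. 0 = pointing at the middle of the broad black set mark (toward the unit's +x); positive = clockwise seen from above. It starts at -1.1 to -0.6 and turns one to one and in the same sense with the trimmer screw, clockwise for clockwise. End stops at -1.5 and +0.7. The mark is 0.2 rad wide.
- dial_centre (a point): Centre of the dial and pivot of the needle, 48 mm above the table, with the unit's axes. The needle is a black bar 30 mm long.
- trim_tool: Plastic trimming tool, 102 mm long, under 0.1 kg, standing blade down in the stand. Origin at the blade's end; z up the tool; x along the blade's width. White blade 14 mm wide (x), 2.6 mm thick (1.8 mm at the end), 6.5 mm long; round white shank 14 mm across to 52 mm; black flange 28 mm across, 52 to 56 mm; black square handle 18 x 18 mm, sides along x and y, 56 to 102 mm.
- tool_grip (a point): Centre of the tool's square handle, on the tool's axis 79 mm above the blade's end, with the tool's axes. Grip the handle across two opposite sides (18 mm) from above.
- tool_tip (a point): Middle of the end of the tool's blade, with the tool's axes.
- stand: Fixed grey plastic tool stand, a block 60 x 60 x 60 mm; origin at the centre of its underside.
- stand_hole0 (a point): Mouth of the stand's upright through-hole (19 mm in diameter, edge chamfered), in the middle of its top, 60 mm above the table. With the tool fully down its flange rests on the top, and the handle's centre is 27 mm above this point.
- bolt: Bystander: steel bolt, 60 mm high, 28 mm wide, standing on its head. Leave it alone.
- fitting: Bystander: steel pipe fitting, 50 mm high, 36 mm wide, standing. Leave it alone.
- bush: Bystander: brass bush, 34 mm high, 32 mm across, standing. Leave it alone.
Mind the look-alikes: they are no part of the job. Leave any pink or yellow look-alike of the trim_tool alone. There is more than one size of the stand; the one meant has the size given above.

How it is judged:
On the way, in this order (a step that is already met when the one before it is completed fails the run):
1. the blade of the tool is set on the trimmer screw, the needle still off the mark (horizontal distance between tool_tip and collar_rim below 0.006 m and z of tool_tip in the frame of collar_rim below -0.002 m and contact force between trim_tool and unit above 0.5 N and value of joint needle below -0.2 rad), for 0.1 s.
2. the screw is turned with the tool until the needle points at the set mark (value of joint needle between -0.1 and 0.1 rad and horizontal distance between tool_tip and collar_rim below 0.006 m and z of tool_tip in the frame of collar_rim below -0.002 m), for 0.1 s.
At the end, for the whole second after the job is handed in: The needle points at the set mark within 0.1 rad either way, and the tool stands still in the stand's hole, upright within 0.1 rad, within 6 mm of its middle, and fully down within 4 mm (value of joint needle between -0.1 and 0.1 rad and horizontal distance between tool_grip and stand_hole0 below 0.006 m and z of tool_grip in the frame of stand_hole0 between 0.023 and 0.031 m and angle between trim_tool's own z axis and vertical below 0.1 rad and linear speed of trim_tool below 0.02 m/s); the robot touches nothing.
It fails at once if the tool pushes or twists against the unit with more than 17 N (contact force between trim_tool and unit above 17 N).
It fails at once if the bare fingers push the unit with more than 5 N (contact force between the fingers and unit above 5 N).
It fails at once if a bystander is moved more than 20 mm (distance of any of bolt, fitting, bush from where it was at the start of the episode above 0.02 m).
It also fails if it takes over 61 s, if anything falls off the work surface, if the arm or the gripper's body presses on something with over 40 N, if the wrist force passes 120 N, or if a joint passes its speed limit or range.

## Working session

There is one attempt and no reset: what is moved stays moved. The work goes in short steps, Python scripts to look and compute and a tool call to move; the robot and the scene stay as the last step left them, time stands still between calls to the robot, and variables do not carry over. Pictures are saved under pics/ and viewed, at most 13 in all, crops included, and the job is handed in when it is done.

Besides the shell and the picture viewer there is one more tool, called as a command line: name --argument value ..., lists and objects as JSON in quotes. drive_tool: Moves the arm, as the interface text tells. Its arguments: {"type":"object","properties":{"rows":{"type":"array"},"force":{"type":"number"}},"required":["rows"]}

```bash
mkdir -p pics; python3 - <<'E'
from rig import manip, eyes, job
import cv2,numpy as np
np.set_printoptions(precision=4,suppress=True)
for n in("scene","top"):
    im=eyes.get_image(n); cv2.imwrite(f"pics/{n}0.png",im[:,:,::-1])
    c=eyes.get_calibration(n); print(n,{k:np.array(v) if not isinstance(v,str) else v for k,v in c.items()})
print(manip.get_state())
E
```

```text
scene {'camera_matrix': array([[593.1039,   0.    , 330.572 ],
       [  0.    , 593.1039, 242.6763],
       [  0.    ,   0.    ,   1.    ]]), 'view': array([[-0.5769, -0.8167,  0.0175,  0.2998],
       [ 0.4054, -0.2677,  0.8741, -0.3166],
       [-0.7091,  0.5113,  0.4855, -0.5151],
       [ 0.    ,  0.    ,  0.    ,  1.    ]])}
top {'camera_matrix': array([[490.8162,   0.    , 322.0798],
       [  0.    , 490.8162, 243.8527],
       [  0.    ,   0.    ,   1.    ]]), 'view': array([[-0.0193, -0.9995,  0.0261, -0.0711],
       [ 0.9959, -0.0169,  0.0885, -0.6217],
       [-0.088 ,  0.0277,  0.9957, -0.9579],
       [ 0.    ,  0.    ,  0.    ,  1.    ]])}
{'clock': 0.1, 'qpos': array([ 1.122 ,  0.2765,  1.506 , -0.    ,  1.3607, -0.121 ]), 'qd': array([-0.0025, -0.0022, -0.0026,  0.0003, -0.0015, -0.0014]), 'effort': array([  0.0011, -41.7697, -24.6405,  -0.    ,   0.0058,   0.    ]), 'position': array([0.1849, 0.544 , 0.2415]), 'ee_rot': array([-0.0002,  0.1631,  0.9866, -0.0008]), 'contact_force': array([0.259 , 0.2413, 0.0706]), 'moment': array([0.0608, 0.0082, 0.0057]), 'gripper_force': 0.0, 'width': 0.08567522811363752}
```

View pics/scene0.png

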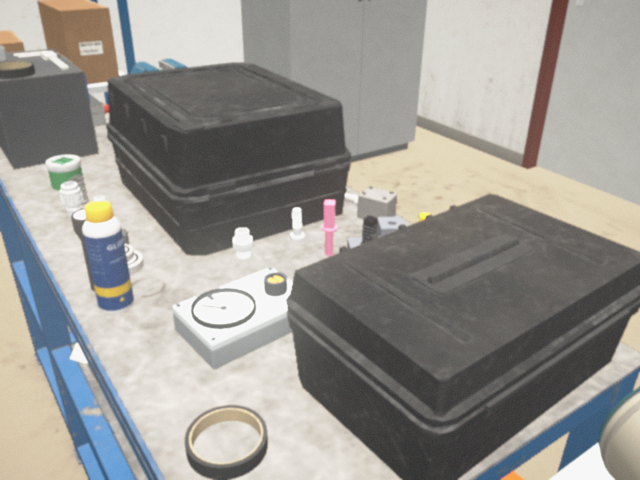

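View pics/top0.png

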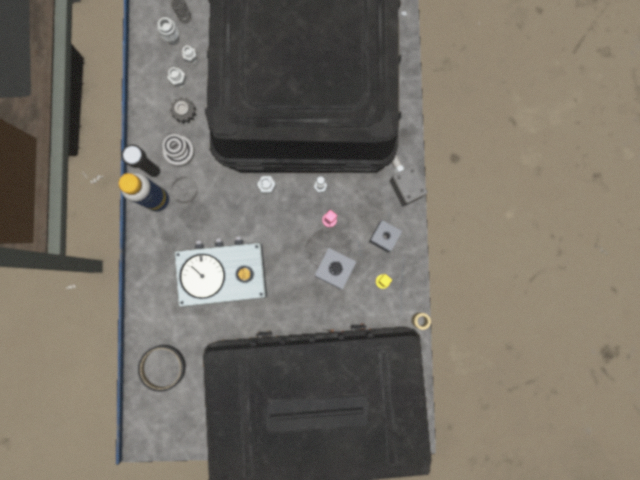

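The top view shows the unit at (220,275), the dial at (201,276) and the screw collar at (244,274). There are two grey blocks, a larger one at (336,268) with a dark thing in its middle and a smaller one at (386,236). Candidates for the tool are the black one at (336,268), the pink one at (330,218) and the yellow one at (384,282). I choose the black one in the larger stand and check it with a crop.

```bash
cat > h.py <<'E'
from rig import manip, eyes, job
import cv2,numpy as np
np.set_printoptions(precision=4,suppress=True)
def cal(n):
    c=eyes.get_calibration(n); return np.array(c["camera_matrix"]),np.array(c["view"])
def ray(n,p):
    K,V=cal(n); d=np.linalg.inv(K)@[p[0],p[1],1]; d=V[:3,:3].T@[d[0],-d[1],-d[2]]
    return -V[:3,:3].T@V[:3,3],d/np.linalg.norm(d)
def onz(n,p,z):
    o,d=ray(n,p); return o+d*(z-o[2])/d[2]
def proj(n,X):
    K,V=cal(n); c=V[:3,:3]@X+V[:3,3]; q=K@[c[0],-c[1],-c[2]]; return q[:2]/q[2]
def tri(p,q):
    (a,u),(b,v)=ray("scene",p),ray("top",q)
    s=np.linalg.lstsq(np.c_[u,-v],b-a,rcond=None)[0]; A,B=a+u*s[0],b+v*s[1]
    return (A+B)/2,np.linalg.norm(A-B)
E
python3 - <<'E'
from h import *
s=cv2.imread("pics/scene0.png");t=cv2.imread("pics/top0.png")
a=cv2.resize(s[180:270,310:440],None,fx=6,fy=6,interpolation=2)   # 780x540
cv2.imwrite("pics/c1.png",a)
b=cv2.resize(t[200:310,170:410],None,fx=3.3,fy=3.3,interpolation=2); cv2.imwrite("pics/c2.png",b)
E
```

```text
(no output)
```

View pics/c1.png

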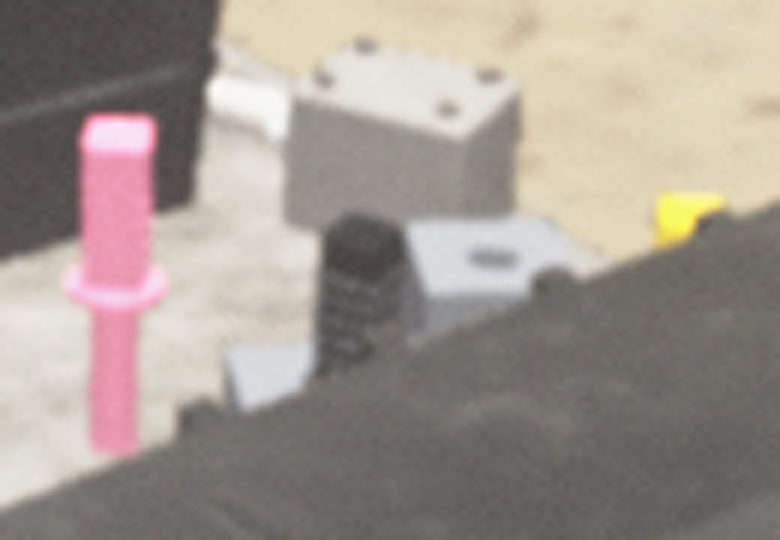

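View pics/c2.png

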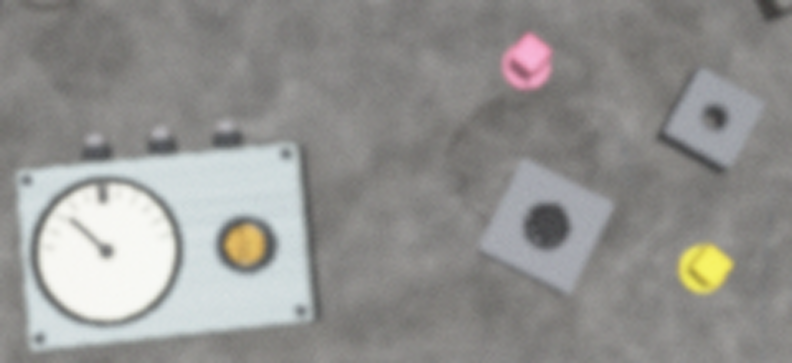

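The crop confirms the choice. The black handle's top is at scene (370,219) and top (335.5,268), in the larger stand. The smaller stand at (386,236) is empty, the pink and yellow tools stand free, and the needle points about 0.8 rad anticlockwise of the mark.

```bash
python3 - <<'E'
from h import *
acc=[eyes.get_image("top").astype(float) for _ in range(6)]; t=np.mean(acc,0)[:,:,::-1].astype(np.uint8)
s=np.mean([eyes.get_image("scene").astype(float) for _ in range(4)],0)[:,:,::-1].astype(np.uint8)
cv2.imwrite("pics/tm.png",t);cv2.imwrite("pics/sm.png",s)
print("handle tri",tri((370.3,218.7),(335.5,268.2)))
g=cv2.cvtColor(t,6); hsv=cv2.cvtColor(t,40)
def blob(x0,y0,x1,y1,m,tag,z):
    M=np.zeros_like(g);M[y0:y1,x0:x1]=m[y0:y1,x0:x1]*255
    c=max(cv2.findContours(M,0,2)[0],key=cv2.contourArea)
    r=cv2.minAreaRect(c); b=np.array([onz("top",p,z) for p in cv2.boxPoints(r)])
    print(tag,"rect",np.round(r[0],1),"size",np.round(r[1],1),"area",cv2.contourArea(c),"ctr",b.mean(0),"edges",np.linalg.norm(b[1]-b[0]),np.linalg.norm(b[2]-b[1]),"ang",np.arctan2(*(b[1]-b[0])[1::-1]))
    return b
print("gray stand",g[258,325],"table",g[280,300],"handle",g[268,335],"unit",g[290,240])
b=blob(310,240,362,296,g>g[258,325]-14,"stand",.06)
blob(322,256,350,282,g<75,"handle",.107)
blob(165,238,275,312,(g>150),"unit",.045)
blob(230,260,260,290,(hsv[:,:,1]>90)&(hsv[:,:,0]<35),"brass",.055)
H=lambda im:cv2.convertScaleAbs(im,alpha=1)
a=np.clip((t[252:284,319:351].astype(float)-20)*2.2,0,255).astype(np.uint8)
c=np.clip(t[258:290,228:260].astype(float)*1.4-40,0,255).astype(np.uint8)
d=np.clip((s[205:245,355:395].astype(float)-20)*2.5,0,255).astype(np.uint8)
cv2.imwrite("pics/c3.png",np.hstack([cv2.resize(i,(264,264),interpolation=2) for i in(a,c,d)]))
E
```

```text
handle tri (array([ 0.567 , -0.1048,  0.1095]), np.float64(0.002516361288886597))
gray stand 167 table 145 handle 73 unit 219
stand rect [335.1 267.8] size [30.4 29.1] area 843.5 ctr [ 0.5706 -0.1058  0.06  ] edges 0.056441340737688805 0.05906559780844002 ang -0.48240116431510033
handle rect [335.6 267.2] size [8.9 8. ] area 46.0 ctr [ 0.5697 -0.1042  0.107 ] edges 0.014874872168231395 0.016466338816010718 ang -1.1260719529760097
unit rect [218.9 274.2] size [56.5 87. ] area 4681.0 ctr [0.5631 0.1208 0.045 ] edges 0.16978454750544705 0.11079599271714798 ang -1.4919762599428994
brass rect [243.5 273.5] size [11. 11.] area 98.5 ctr [0.5629 0.0718 0.055 ] edges 0.021246322911095118 0.021284420737334685 ang -1.5890920780612559
```

View pics/c3.png

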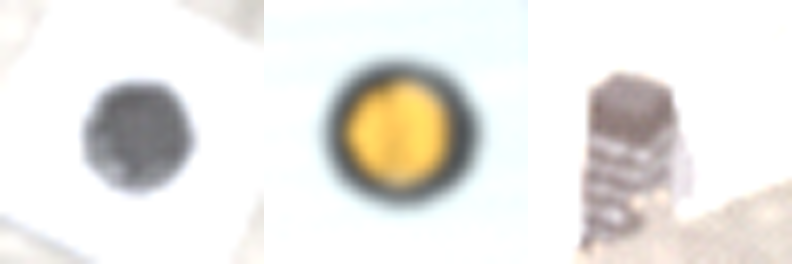

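```bash
python3 - <<'E'
from h import *
t=cv2.imread("pics/tm.png");s=cv2.imread("pics/sm.png")
def st(im,lo,hi,sz): 
    g=cv2.cvtColor(im,6).astype(float); return cv2.resize(np.clip((g-lo)/(hi-lo)*255,0,255).astype(np.uint8),(sz,sz),interpolation=2)
gt=cv2.cvtColor(t,6);gs=cv2.cvtColor(s,6)
print(gt[261:276,328:344]);print(gs[212:242,360:382])
print(t[266:282,236:252,1]); 
cv2.imwrite("pics/c4.png",np.hstack([st(t[259:277,327:345],55,110,390),st(s[210:236,358:384],35,120,390)]))
E
```

```text
[[167 166 162 154 145 136 130 128 128 130 132 143 156 165 167 167]
 [167 161 149 133 116 101  92  92  92  94 100 117 140 157 164 168]
 [165 152 131 105  86  77  70  70  71  74  77  91 116 144 160 167]
 [158 141 115  88  71  67  67  68  70  71  73  77  96 127 153 166]
 [151 132 104  81  69  71  71  71  73  71  71  73  83 112 145 161]
 [140 114  92  76  70  71  74  73  75  73  72  74  76  98 132 156]
 [135 101  81  71  71  71  74  73  74  73  72  72  74  91 122 152]
 [132 100  82  79  75  71  73  73  74  73  72  74  74  84 113 147]
 [136 103  88  85  78  72  73  74  75  73  74  72  73  84 112 143]
 [139 108  90  85  79  72  71  72  75  74  72  72  74  91 123 151]
 [144 115  95  91  89  81  74  72  75  75  78  77  83 108 138 159]
 [154 133 111 101 101  95  80  72  78  83  84  86 100 128 150 165]
 [163 152 133 115 104  96  83  80  85  85  91 102 125 147 162 167]
 [167 163 152 134 115 105  94  94  95 100 110 127 146 161 166 168]
 [168 167 163 153 142 131 123 119 120 130 139 151 161 166 168 168]]
[[148 146 147 146 149 148 147 145 145 145 147 149 148 148 149 150 149 149
  149 148 147 146]
 
[... 3069 characters left out ...]
 186 190 186 175 146 111  99]
 [122 101 122 157 177 183 177 175 179 183 188 188 177 150 113  95]
 [118 105 137 170 183 183 176 172 174 179 187 187 178 151 115  92]
 [117 107 140 174 186 182 175 171 172 179 187 187 177 150 113  91]
 [119 101 128 162 180 182 173 167 170 179 186 186 175 149 111  92]
 [128  98 110 144 173 178 170 166 170 175 184 183 169 140 107  90]
 [144 106 100 125 154 169 167 164 169 172 178 174 154 125  98  92]
 [165 124  99 106 129 151 158 163 168 171 167 154 134 107  96 105]
 [185 149 118 103 106 125 140 154 162 158 147 130 110  99 105 132]
 [203 180 154 126 109 108 119 132 137 131 120 111 106 115 136 167]
 [215 206 189 166 144 129 121 119 118 117 114 119 135 155 177 198]]
```

View pics/c4.png

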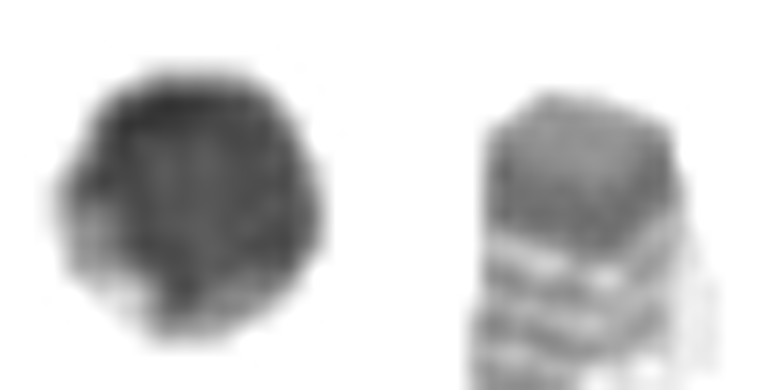

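```bash
python3 - <<'E'
from h import *
P=dict(L=(364.7,218.7),B=(368.3,216.1),R=(376.8,218.7),F=(372.3,223))
W={k:onz("scene",v,.11) for k,v in P.items()}
for k in W: print(k,W[k])
for a,b in("LB","BR","LF","FR","LR"): d=W[b]-W[a]; print(a,b,np.linalg.norm(d),np.arctan2(d[1],d[0])%(np.pi/2))
t=cv2.imread("pics/tm.png")[:,:,1].astype(float)
pts=[]
for r in range(270,279):
    c=np.arange(240,248); v=t[r,239:249]; d2=v[:-2]+v[2:]-2*v[1:-1]; w=np.clip(d2,0,None); w[(c<241)|(c>245)]=0
    pts.append((r,(w*c).sum()/w.sum(),w.sum()))
p=np.array(pts);print(p)
f=np.polyfit(p[:,0],p[:,1],1,w=p[:,2]);a,b=[onz("top",(np.polyval(f,r),r),.055) for r in(278,270)]
print("slot ang",np.arctan2(*(b-a)[1::-1]))
print("collar",[onz("top",(243.7,273.8),z) for z in(.05,.066)])
m=cv2.cvtColor(cv2.imread("pics/tm.png"),6); M=((m<150)*255).astype(np.uint8); N=np.zeros_like(M);N[258:290,228:260]=M[258:290,228:260]
c=max(cv2.findContours(N,0,2)[0],key=cv2.contourArea); e=cv2.fitEllipse(c);print("collar ell",e, onz("top",e[0],.066))
# scene collar/triangulation
s=cv2.imread("pics/sm.png");h=cv2.cvtColor(s,40)
B=((h[:,:,0]<35)&(h[:,:,1]>90)).astype(np.uint8);C=np.zeros_like(B);C[265:300,255:300]=B[265:300,255:300]
ys,xs=np.nonzero(C);print("brass scene",xs.mean(),ys.mean(),xs.min(),xs.max(),ys.min(),ys.max())
g=cv2.cvtColor(s,6);N=np.zeros_like(M);N[264:300,252:300]=((g[264:300,252:300]<120)*255)
c=max(cv2.findContours(N,0,2)[0],key=cv2.contourArea);print(cv2.boundingRect(c),cv2.fitEllipse(c))
# needle
D=m[262:292,187:217];print("dial dark")
ys,xs=np.nonzero(D<110);print(list(zip(xs+187,ys+262))[:60])
E
```

```text
L [ 0.5703 -0.098   0.11  ]
B [ 0.5743 -0.1083  0.11  ]
R [ 0.56   -0.1137  0.11  ]
F [ 0.5524 -0.0987  0.11  ]
L B 0.011034605936814726 0.3725115595103896
B R 0.015293541212111923 0.3617859493313089
L F 0.01786900488969522 0.0393941519721297
F R 0.016789416980630207 0.4675979702405908
L R 0.018762593931690146 0.990473139799497
[[270.     242.7273  11.    ]
 [271.     242.6     10.    ]
 [272.     242.8182  11.    ]
 [273.     243.4     15.    ]
 [274.     243.3333  15.    ]
 [275.     243.1667  18.    ]
 [276.     243.2941  17.    ]
 [277.     243.5455  11.    ]
 [278.          nan   0.    ]]
slot ang 0.09640802515281502
collar [array([0.5624, 0.072 , 0.05  ]), array([0.562 , 0.0699, 0.066 ])]
collar ell ((244.18922424316406, 273.7344970703125), (16.17523956298828, 17.579030990600586), 94.1416015625) [0.5621 0.069  0.066 ]
brass scene 275.41818181818184 277.8727272727273 268 282 275 281
(289, 272, 11, 28) ((297.8652648925781, 285.89239501953125), (11.45497989654541, 41.303001403808594), 14.69194221496582)
dial dark
[]<stdin>:10: RuntimeWarning: invalid value encountered in scalar divide
```

```bash
python3 - <<'E'
from h import *
print("case corner",tri((296,287),(206,345)),"pink",tri((329.5,202),(331,215)),"yellow top",onz("top",(385,280),.1))
E
```

```text
case corner (array([0.4336, 0.1209, 0.1396]), np.float64(0.012680956277973323)) pink (array([ 0.6674, -0.0989,  0.1001]), np.float64(0.0018983807192874088)) yellow top [ 0.5446 -0.1959  0.1   ]
```

drive_tool --rows '[[[0,0,-0.15],[3,-5,1],8],[[0,0,-0.15],[3.5,-5,1],8],[[0,0,-0.15],[3.5,-5,1],8],[[0,0,-0.15],[3.5,-5,0],8],[[0,0,-0.15],[3.5,-5,0],5],[[0,0,-0.12],[3.5,-5,0],5],[[0,0,0],[3.5,-5,0],5],[[0,0,0],[3.5,-5,0],5]]'

```text
clock: 1.6
position: [0.4611, 0.1427, 0.2727]
ee_rot: [0.0, 0.564, 0.826, 0.001]
contact_force: [0.4, 0.5, 0.4]
width: 0.0501
gripper_force: 0.0
```

drive_tool --rows '[[[0,0,0],[2.2,-5,0],5],[[0,0,0],[2.2,-5,0],5],[[0,0,0],[2.2,-5,0],5],[[0,0,0],[2.2,-5,0],5],[[0,0,0],[2.0,-4.8,-2],5],[[0,0,0],[0,0,-5],5],[[0,0,0],[0,0,-5],5],[[0,0,0],[0,0,0],5]]'

```text
clock: 2.6
position: [0.5651, -0.1029, 0.1487]
ee_rot: [-0.005, 0.564, 0.826, -0.001]
contact_force: [0.1, -0.6, -0.1]
width: 0.0502
gripper_force: 0.0
```

```bash
python3 - <<'E'
from h import *
print(manip.get_state()["position"])
t=eyes.get_image("top")[:,:,::-1];s=eyes.get_image("scene")[:,:,::-1]
cv2.imwrite("pics/c5.png",np.hstack([cv2.resize(t[215:325,280:390],(400,400),interpolation=2),cv2.resize(s[130:250,310:430],(400,400),interpolation=2)]))
E
```

```text
[ 0.5651 -0.1029  0.1487]
```

View pics/c5.png

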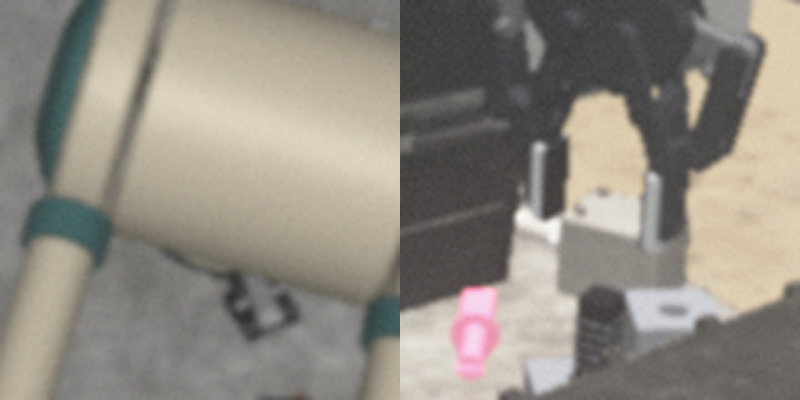

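The scene crop shows the pads at (543,180) and (652,212) standing squarely over the black handle at (600,300). I correct by a few mm and go down.

drive_tool --rows '[[[0,0,0],[0.3,-0.2,-2],5],[[0,0,0],[0,0,-2],5],[[0,0,0],[0,0,-2],5],[[0,0,0],[0,0,-0.8],5],[[0,0,0],[0,0,0],5]]' --force 40

```text
clock: 3.32
position: [0.5722, -0.1057, 0.0857]
ee_rot: [0.001, 0.564, 0.826, 0.0]
contact_force: [-0.8, -0.1, 0.3]
width: 0.0501
gripper_force: 0.0
```

drive_tool --rows '[[[0,0,0],[0,0,0],5],[[0,0,0],[0,0,0],5],[[0,0,0],[0,0,0],5]]'

```text
clock: 3.7
position: [0.5714, -0.1057, 0.0848]
ee_rot: [0.0, 0.564, 0.826, 0.0]
contact_force: [0.2, -0.7, -0.1]
width: 0.0501
gripper_force: 0.0
```

drive_tool --rows '[[[0,0,0],[-0.1,0,-0.4],5],[[0,0,0],[0,0,0],3],[[0,0,0],[0,0,0],2.2],[[0,0,0],[0,0,0],1.6],[[0,0,0],[0,0,0],1],[[0,0,0],[0,0,0],1],[[0,0,0],[0,0,0],1],[[0,0,0],[0,0,0],1]]'

```text
clock: 4.7
position: [0.5701, -0.1056, 0.0803]
ee_rot: [-0.0, 0.564, 0.826, 0.0]
contact_force: [-0.4, -0.4, -0.5]
width: 0.0178
gripper_force: 39.0
```

drive_tool --rows '[[[0,0,0],[0,0,1],1],[[0,0,0],[0,0,2],1],[[0,0,0],[0,0,4],1],[[0,0,0],[0,0,4],1],[[0,0,0],[0,0,3],1],[[0,0,0],[0,2,0],1],[[0,0,0],[0,0,0],1],[[0,0,0],[0,0,0],1]]'

```text
clock: 5.7
position: [0.5692, -0.085, 0.2188]
ee_rot: [-0.001, 0.563, 0.826, -0.001]
contact_force: [-0.1, -0.5, -1.1]
width: 0.0176
gripper_force: 39.1
```

```bash
python3 - <<'E'
from h import *
st=manip.get_state();p=st["position"];print(p,st["contact_force"])
s=np.mean([eyes.get_image("scene").astype(float) for _ in range(3)],0)[:,:,::-1].astype(np.uint8)
t=p-[0,0,.0723]; u,v=proj("scene",t).round().astype(int);print(u,v,[proj("scene",p+d) for d in ([0,0,.0],[0,0,-.02])])
cv2.imwrite("pics/sl.png",s)
cv2.imwrite("pics/c6.png",cv2.resize(s[v-50:v+20,u-35:u+35],(560,560),interpolation=2))
E
```

```text
[ 0.5692 -0.085   0.2188] [-0.1138 -0.4644 -1.0936]
359 199 [array([361.5238, 153.8218]), array([360.9372, 166.7952])]
```

View pics/c6.png

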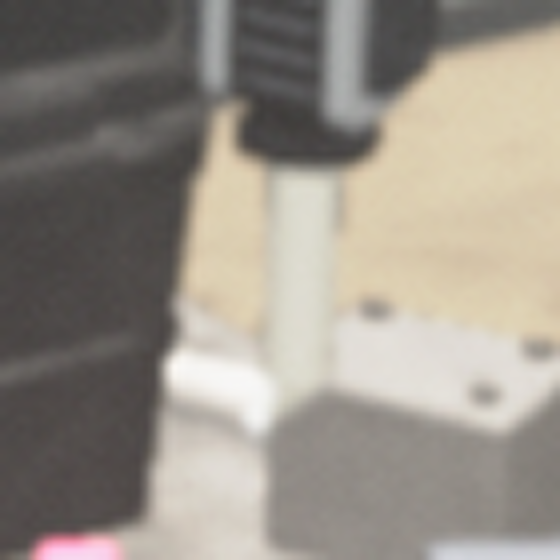

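drive_tool --rows '[[[0,0,0],[0,4.5,0],1],[[0,0,0],[0,0,0],1],[[0,0,0],[0,0,0],1],[[0,0,0],[0,0,0],1]]'

```text
clock: 6.35
position: [0.5702, -0.0414, 0.2201]
ee_rot: [0.0, 0.564, 0.826, -0.0]
contact_force: [-0.6, 0.8, -1.2]
width: 0.0174
gripper_force: 39.2
```

```bash
python3 - <<'E'
from h import *
st=manip.get_state();p=st["position"];print(p,st["contact_force"])
s=np.mean([eyes.get_image("scene").astype(float) for _ in range(4)],0)[:,:,::-1].astype(np.uint8)
t=p-[0,0,.0723]; u,v=proj("scene",t).round().astype(int);print(u,v)
cv2.imwrite("pics/sl2.png",s)
print(s[v-14:v+8,u-12:u+16,1])
cv2.imwrite("pics/c7.png",cv2.resize(s[v-40:v+15,u-25:u+30],(550,550),interpolation=2))
E
```

```text
[ 0.5702 -0.0414  0.2201] [-0.6207  0.8056 -1.1606]
335 205
[[ 73  72  74  71  70  71  73  79 119 174 202 214 218 220 219 218 215 205
  182 131  85  78 111 160 193 202 204 204]
 [ 72  71  72  71  73  73  75  85 123 174 201 214 218 219 219 218 215 207
  181 128  85  88 137 192 210 205 202 201]
 [ 75  77  80  78  85  88  89  96 130 177 203 214 217 218 220 217 215 204
  177 126  88 119 191 231 234 228 223 220]
 [ 83  89  92  94  98  99  97  99 130 178 203 214 218 220 219 217 215 204
  175 124  90 155 230 245 244 242 242 241]
 [ 98 104 103  99 100  95  91  91 125 176 204 214 217 219 220 217 215 202
  174 124  95 165 235 245 244 244 245 245]
 [ 98  97  96  89  86  80  78  83 122 176 203 213 217 220 219 218 214 202
  174 123  94 154 223 238 240 241 243 245]
 [ 86  84  79  77  78  73  74  79 121 176 204 215 217 220 220 218 215 202
  177 122  95 142 202 224 228 232 237 241]
 [ 78  76  75  75  77  73  73  81 122 176 204 215 218 220 220 218 215 203
  177 124  93 132 178 200 209 216 223 230]
 [ 75  75  74  74  72  74  73  81 121 176 204 215 218 220 220 219 214 204
  174 125 102 135 163 179 184 
[... 834 characters left out ...]
 78  79  78  77  78  79  79  77  77  83 107 128 120 101  81  75  77  76
   81 119 171 199 208 211 213 215 218 219]
 [ 78  78  81  78  79  80  79  77  76  77  82  89  87  79  73  75  77  76
   82 129 181 207 212 212 212 216 217 219]
 [ 78  77  77  79  81  78  77  78  75  75  78  80  78  77  75  77  75  76
   83 127 182 203 207 210 210 212 213 216]
 [ 76  81  80  80  79  77  75  77  76  77  79  77  77  76  76  77  76  77
   84 129 181 205 208 209 210 211 211 214]
 [ 79  82  77  81  79  78  79  76  76  79  77  79  77  80  79  76  77  76
   88 132 183 205 210 212 212 210 212 211]
 [ 80  79  79  78  76  78  76  79  79  77  78  81  81  80  79  77  78  77
   92 136 182 204 210 211 211 209 209 208]]
```

View pics/c7.png

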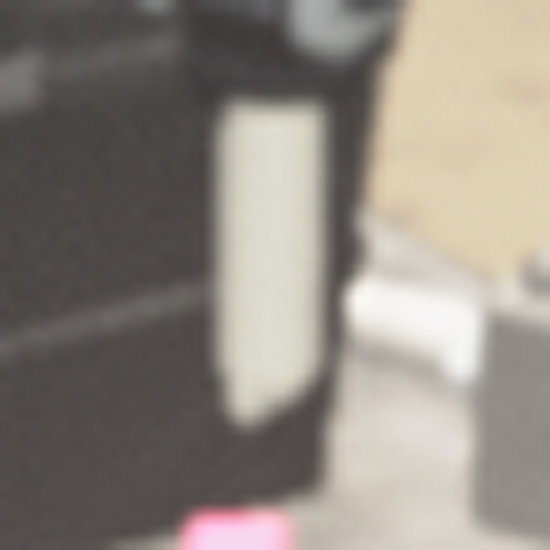

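The tool is held upright. The blade's left end, at about (334,206), is nearer and lower and its right end is higher, so the blade lies across the jaw axis at world yaw about 1.94. I turn it +1.3 rad while moving over the collar, and measure the collar in the scene view first.

```bash
python3 - <<'E'
from h import *
s=cv2.imread("pics/sm.png"); g=cv2.cvtColor(s,6)
C=np.array([.5621,.069,.066]); print("pred rim",proj("scene",C),"rim ends",[proj("scene",C+np.array([-.577,-.817,0])*k) for k in(-.0165,.0165)])
print(g[270:298,258:294])
print("unit corner checks", [proj("scene",onz("top",p,.045)) for p in((175.5,251),(180,305))])
E
```

```text
pred rim [274.7214 277.3275] rim ends [array([263.1469, 277.1572]), array([286.292 , 277.4979])]
[[224 232 238 ... 216 215 213]
 [240 245 247 ... 218 216 212]
 [248 248 247 ... 217 217 208]
 ...
 [247 247 247 ... 108 106 107]
 [247 247 247 ... 107 108 107]
 [247 247 247 ... 108 107 104]]
unit corner checks [array([172.305 , 304.1565]), array([211.5946, 341.5851])]
```

```bash
python3 - <<'E'
from h import *
s=cv2.imread("pics/sm.png"); g=cv2.cvtColor(s,6).astype(int)
for r in range(271,297,1):
    x=np.nonzero(g[r,258:292]<150)[0]+258
    print(r,(x.min(),x.max(),len(x)) if len(x) else None, g[r,262:290:2])
E
```

```text
271 None [247 247 247 248 247 248 248 241 212 208 215 219 219 220]
272 None [247 247 248 248 242 235 224 216 184 187 201 216 218 220]
273 None [247 247 248 237 208 177 162 158 152 160 177 204 216 217]
274 (np.int64(271), np.int64(281), 11) [247 248 240 187 153 138 140 137 136 139 157 181 210 217]
275 (np.int64(268), np.int64(282), 8) [247 247 201 149 131 132 188 190 165 136 137 163 198 218]
276 (np.int64(267), np.int64(283), 8) [248 239 164 136 144 146 229 233 222 187 137 153 183 218]
277 (np.int64(267), np.int64(283), 2) [248 226 151 156 198 182 231 237 236 230 171 150 178 222]
278 None [248 213 150 206 233 224 229 235 237 237 218 155 183 234]
279 None [248 200 157 230 238 236 233 231 237 238 234 161 192 246]
280 (np.int64(285), np.int64(285), 1) [248 193 162 232 238 237 236 230 235 237 229 157 194 249]
281 (np.int64(284), np.int64(285), 2) [249 184 156 217 236 237 237 230 228 232 197 143 189 249]
282 (np.int64(265), np.int64(285), 5) [249 179 144 178 216 228 232 222 203 201 155 127 181 249]
283 (np.int64(265), np.int64(285), 9) [248 184 135 148 169 190 198 188 166 154 132 122 171 2
[... 562 characters left out ...]
26 125 121 119 167 249]
290 (np.int64(266), np.int64(285), 20) [248 233 128 130 130 130 129 129 129 126 123 118 188 249]
291 (np.int64(266), np.int64(291), 21) [248 240 134 130 131 132 130 127 129 126 122 120 218 248]
292 (np.int64(267), np.int64(291), 19) [247 246 150 128 132 130 131 131 127 125 122 134 240 248]
293 (np.int64(267), np.int64(291), 18) [247 249 197 132 130 132 129 128 125 124 129 183 249 249]
294 (np.int64(270), np.int64(291), 12) [247 248 242 166 139 132 131 128 131 143 176 237 248 250]
295 (np.int64(290), np.int64(291), 2) [247 247 249 233 198 166 154 155 172 213 240 249 248 242]
296 (np.int64(289), np.int64(291), 3) [247 247 248 249 246 234 226 227 237 248 249 248 249 204]
```

drive_tool --rows '[[[0,0,0.15],[0,2,0],1],[[0,0,0.17],[0,2,0],1],[[0,0,0.17],[0,2,0],1],[[0,0,0.17],[0,2,0],1],[[0,0,0.17],[0,2,0],1],[[0,0,0.17],[0,1.2,0],1],[[0,0,0.15],[-0.7,0,0],1],[[0,0,0.15],[0,0,0],1]]'

```text
clock: 7.55
position: [0.5627, 0.0714, 0.2203]
ee_rot: [-0.0, -0.054, 0.999, 0.0]
contact_force: [0.6, 0.4, -0.3]
width: 0.0178
gripper_force: 39.1
```

```bash
python3 - <<'E'
from h import *
st=manip.get_state();p=st["position"]
s0=cv2.imread("pics/sm.png"); 
s=np.mean([eyes.get_image("scene").astype(float) for _ in range(4)],0)[:,:,::-1].astype(np.uint8); cv2.imwrite("pics/s3.png",s)
g=cv2.cvtColor(s,6).astype(int)
t=p-[0,0,.0723]; u,v=proj("scene",t); print("pred tip",u,v)
u,v=int(u),int(v)
for r in range(v-30,v+8,2): print(r,g[r,u-12:u+14])
print("brass B-channel"); 
for r in range(274,285): print(r,s0[r,265:286,1])
E
```

```text
pred tip 271.26308897836367 226.59215576824616
196 [ 73  74  72  73  82 120 169 194 199 200 202 200 202 198 195 189 170 124
  85  72  71  74  73  74  74  74]
198 [ 72  71  71  73  81 126 181 211 218 222 223 223 221 217 213 203 176 126
  83  74  73  73  74  75  76  75]
200 [ 73  73  74  74  80 123 181 209 217 221 223 223 221 218 214 205 179 128
  83  74  74  75  77  76  75  75]
202 [ 74  75  76  73  80 124 179 210 217 220 222 223 220 218 213 205 177 128
  86  74  78  75  75  77  74  78]
204 [ 74  75  75  75  82 125 180 207 216 220 221 223 220 218 214 205 179 127
  87  74  75  75  76  76  76  79]
206 [ 78  77  77  77  81 122 177 206 217 220 222 223 222 219 215 207 178 131
  90  81  82  84  86  90  90  93]
208 [ 77  78  78  75  79  96 145 192 216 221 223 222 223 219 216 208 183 137
 100  89  85  86  86  84  81  80]
210 [ 79  78  80  85  87  93 135 189 215 221 221 223 222 219 216 207 183 133
  90  78  79  79  82  79  80  80]
212 [ 95  95  98  96  92  97 135 190 215 220 222 223 222 220 215 209 183 133
  91  81  80  78  79  79  79  81]
214 [ 86  82  83  81  80  86 131 188 215 221 223 223 2
[... 1346 characters left out ...]
6 181 178 212 237 245 246 246 245 243 235 213 167
 145 150 157]
278 [167 150 158 205 236 240 233 227 231 236 240 244 246 246 246 246 242 220
 174 154 157]
279 [165 157 186 235 247 247 245 244 244 242 238 239 243 246 246 247 247 240
 198 160 156]
280 [161 162 193 237 246 247 246 246 246 245 242 237 238 244 246 246 244 232
 189 157 150]
281 [153 156 179 217 235 243 245 245 246 246 243 236 228 233 240 236 222 194
 164 143 136]
282 [141 145 159 176 195 216 226 231 235 237 233 224 207 201 208 198 176 154
 141 127 127]
283 [135 135 141 148 160 167 178 187 193 195 195 186 171 165 161 154 140 132
 127 122 124]
284 [139 128 132 133 138 140 146 148 152 151 151 148 144 140 137 132 126 123
 124 118 121]
```

```bash
python3 - <<'E'
from h import *
for a,b in (((271.7,277),(278,282)),((271.5,276.5),(278.5,282.5)),((272,278),(277,281))):
    A,B=[onz("scene",q,.060) for q in(a,b)]; d=A-B; print(A,B,np.arctan2(d[1],d[0])%np.pi)
t=cv2.imread("pics/tm.png");g=cv2.cvtColor(t,6).astype(int)
x,y=np.meshgrid(np.arange(640),np.arange(480)); c=np.array([202,276.])
for it in range(2):
    r=np.hypot(x-c[0],y-c[1]); m=(r<13)&(g<150); 
    ys,xs=np.nonzero(m); w=200-g[ys,xs]
    print(len(xs)); 
hub=(g<np.percentile(g[270:282,196:208],4)); print(g[264:282,188:210])
P=np.c_[xs,ys]; 
W=np.array([onz("top",q,.048)[:2] for q in P]); far=r[ys,xs]; print([(tuple(q),round(f,1)) for q,f in zip(P,far)])
E
```

```text
[0.5735 0.0675 0.06  ] [0.557  0.0668 0.06  ] 0.04511446260445963
[0.5749 0.0671 0.06  ] [0.5555 0.0668 0.06  ] 0.011483411467818004
[0.571  0.0685 0.06  ] [0.5601 0.0666 0.06  ] 0.1736433658489516
5
5
[[237 241 241 239 237 240 244 246 246 247 247 247 246 246 246 246 247 247
  247 247 247 247]
 [229 232 232 225 227 237 243 245 247 247 247 247 247 246 247 247 247 247
  247 247 247 247]
 [231 227 220 199 197 219 233 242 246 246 247 247 246 247 247 247 247 247
  247 247 247 247]
 [239 235 225 199 177 184 212 233 242 245 246 247 247 247 247 247 247 247
  247 246 247 247]
 [243 242 237 224 200 177 182 211 232 241 245 246 247 247 247 247 247 247
  247 247 247 247]
 [243 245 244 239 228 207 181 181 205 229 240 245 247 247 247 247 247 247
  247 247 247 247]
 [240 245 246 245 241 232 212 182 178 202 228 241 245 247 247 247 247 247
  247 247 247 247]
 [242 245 246 246 245 243 234 215 186 179 204 228 241 246 246 246 247 247
  247 247 247 247]
 [245 246 246 246 246 245 242 235 217 188 179 201 226 236 240 242 244 246
  247 247 247 247]
 [246 246 246 246 246 246 246 243 235 218 188 176 190 206 216
[... 332 characters left out ...]
 247 246 247 246 246 243 230 195 163 154 174 215 237
  245 247 247 247]
 [246 246 246 246 246 247 247 246 247 246 245 239 226 210 203 217 233 243
  246 247 247 247]
 [246 246 246 246 246 247 246 246 247 247 247 245 241 237 235 238 243 246
  247 247 247 247]
 [246 246 246 246 246 247 247 246 247 247 247 246 246 245 245 245 246 247
  247 247 247 247]
 [246 246 246 246 246 247 246 247 247 247 247 246 247 247 247 247 247 247
  247 247 247 247]]
[((np.int64(201), np.int64(275)), np.float64(1.4)), ((np.int64(202), np.int64(275)), np.float64(1.0)), ((np.int64(201), np.int64(276)), np.float64(1.0)), ((np.int64(202), np.int64(276)), np.float64(0.0)), ((np.int64(203), np.int64(276)), np.float64(1.0))]
```

drive_tool --rows '[[[0,0,0],[-0.3,-0.4,-2],1],[[0,0,0],[0,0,-2],1],[[0,0,0],[0,0,-2],1],[[0,0,0],[0,0,-1],1],[[0,0,0],[0,0,0],1],[[0,0,0],[0,0,0],1]]'

```text
clock: 8.5
position: [0.5608, 0.0674, 0.1511]
ee_rot: [0.001, -0.051, 0.999, -0.0]
contact_force: [0.1, -0.1, -0.2]
width: 0.0176
gripper_force: 39.1
```

drive_tool --rows '[[[0,0,0],[-0.1,0,-0.5],1],[[0,0,0],[0,0,-0.5],1],[[0,0,0],[0,0,-0.2],1],[[0,0,0],[0,0,0],1],[[0,0,0],[0,0,0],1],[[0,0,0],[0,0,0],1]]'

```text
clock: 9.25
position: [0.5593, 0.0674, 0.1385]
ee_rot: [0.0, -0.051, 0.999, 0.0]
contact_force: [-0.8, 0.2, -0.7]
width: 0.0175
gripper_force: 39.1
```

drive_tool --rows '[[[0,0,0],[0,0,-0.1],1],[[0,0,0],[0,0,-0.1],1],[[0,0,0],[0,0,-0.1],1],[[0,0,0],[0,0,0],1],[[0,0,0],[0,0,0],1]]'

```text
clock: 9.88
position: [0.5591, 0.0674, 0.1353]
ee_rot: [-0.0, -0.051, 0.999, 0.0]
contact_force: [0.4, 0.6, 0.2]
width: 0.0174
gripper_force: 39.1
```

drive_tool --rows '[[[0,0,0],[0,0,-0.1],1],[[0,0,0],[0,0,0],1],[[0,0,0],[0,0,0],1]]'

```text
clock: 10.25
position: [0.5593, 0.0674, 0.1345]
ee_rot: [0.0, -0.051, 0.999, 0.0]
contact_force: [-0.6, -0.3, 1.0]
width: 0.0175
gripper_force: 39.1
```

drive_tool --rows '[[[0,0,0],[0,0,-0.1],1],[[0,0,0],[0,0,0],1],[[0,0,0],[0,0,0],1]]'

```text
clock: 10.62
position: [0.5593, 0.0674, 0.1336]
ee_rot: [0.0, -0.051, 0.999, 0.0]
contact_force: [-0.5, 0.2, 1.9]
width: 0.0175
gripper_force: 39.3
```

drive_tool --rows '[[[0,0,0],[0,0,-0.06],1],[[0,0,0],[0,0,0],1],[[0,0,0],[0,0,0],1]]'

```text
clock: 11.0
position: [0.5593, 0.0674, 0.1329]
ee_rot: [0.0, -0.051, 0.999, 0.0]
contact_force: [0.8, -0.5, 3.6]
width: 0.0174
gripper_force: 39.5
```

drive_tool --rows '[[[0,0,-0.05],[0,0,0],1],[[0,0,-0.05],[0,0,0],1],[[0,0,0],[0,0,0],1],[[0,0,0],[0,0,0],1]]'

```text
clock: 11.5
position: [0.5593, 0.0674, 0.1329]
ee_rot: [0.0, -0.001, 1.0, -0.0]
contact_force: [-0.9, -0.9, 2.9]
width: 0.0174
gripper_force: 39.6
```

```bash
cat > n.py <<'E'
from h import *
st=manip.get_state();print(st["position"],"F",st["contact_force"],"M",st["moment"])
t=np.mean([eyes.get_image("top").astype(float) for _ in range(2)],0)[:,:,::-1].astype(np.uint8)
g=cv2.cvtColor(t,6).astype(float); g0=cv2.cvtColor(cv2.imread("pics/tm.png"),6)
print("occl?",np.abs(g-g0)[260:292,187:217].mean())
c=np.array([201.75,275.45]); a=np.arange(-2,2,.01); rr=np.arange(5,12.1,.5)
X=(c[0]+np.outer(np.sin(a),rr)).astype(np.float32);Y=(c[1]-np.outer(np.cos(a),rr)).astype(np.float32)
pr=cv2.remap(g.astype(np.float32),X,Y,1).mean(1); k=pr.argmin(); w=np.clip(pr[max(0,k-20):k+21].max()-15-pr[max(0,k-20):k+21],0,None)
al=(w*a[max(0,k-20):k+21]).sum()/w.sum()
d=onz("top",c+12*np.array([np.sin(al),-np.cos(al)]),.048)-onz("top",c,.048)
print("needle",-np.arctan2(d[1],d[0])+.079,pr[k])
E
python3 n.py
```

```text
[0.5593 0.0674 0.1329] F [-0.9261 -0.896   2.8641] M [-0.0991 -0.0434  0.0041]
occl? 53.3125
needle nan 183.62572n.py:9: RuntimeWarning: invalid value encountered in scalar divide
  al=(w*a[max(0,k-20):k+21]).sum()/w.sum()
```

```bash
cat > n.py <<'E'
from h import *
import sys
def needle(s):
    g=cv2.cvtColor(s,6).astype(np.float32); c=onz("top",(201.75,275.45),.049)
    a=np.arange(-1.6,.9,.01); rr=np.arange(.010,.026,.001); ux=.079
    q=np.array([[proj("scene",c+r*np.array([np.cos(ux-i),np.sin(ux-i),0]))+[.6,0] for r in rr] for i in a],np.float32)
    pr=cv2.remap(g,q[:,:,0],q[:,:,1],1).mean(1); k=pr.argmin(); sl=slice(max(0,k-12),k+13)
    w=np.clip(pr[sl].max()-pr[sl],0,None)**2
    return round(float((w*a[sl]).sum()/w.sum()),3),pr[k],np.median(pr)
if __name__=="__main__":
    st=manip.get_state();print(st["position"],"F",st["contact_force"],"M",st["moment"])
    print("initial",needle(cv2.imread("pics/sm.png")))
    s=np.mean([eyes.get_image("scene").astype(float) for _ in range(2)],0)[:,:,::-1].astype(np.uint8); cv2.imwrite("pics/sn.png",s)
    print("now",needle(s))
E
python3 n.py
```

```text
[0.5593 0.0673 0.1328] F [ 0.7495 -0.5179  3.7894] M [-0.0471 -0.0682 -0.0341]Traceback (most recent call last):
  File "n.py", line 12, in <module>
    print("initial",needle(cv2.imread("pics/sm.png")))
                    ~~~~~~^^^^^^^^^^^^^^^^^^^^^^^^^^^
  File "n.py", line 6, in needle
    q=np.array([[proj("scene",c+r*np.array([np.cos(ux-i),np.sin(ux-i),0]))+[.6,0] for r in rr] for i in a],np.float32)
                 ~~~~^^^^^^^^^^^^^^^^^^^^^^^^^^^^^^^^^^^^^^^^^^^^^^^^^^^^^
  File "h.py", line 12, in proj
    K,V=cal(n); c=V[:3,:3]@X+V[:3,3]; q=K@[c[0],-c[1],-c[2]]; return q[:2]/q[2]
        ~~~^^^
  File "h.py", line 5, in cal
    c=eyes.get_calibration(n); return np.array(c["camera_matrix"]),np.array(c["view"])
ValueError: time passes only in moves, steps and waits
```

Too many calibration calls, so I cache it.

```bash
sed -i 's/^def cal/import functools\n@functools.lru_cache\ndef cal/' h.py; python3 n.py
```

```text
[0.5593 0.0673 0.1328] F [ 0.7495 -0.5179  3.7894] M [-0.0471 -0.0682 -0.0341]
initial (-0.821, np.float32(230.51227), np.float32(247.0))
now (-0.821, np.float32(224.0252), np.float32(247.0))
```

drive_tool --rows '[[[0,0,-0.05],[0,0,0],1],[[0,0,-0.05],[0,0,0],1],[[0,0,-0.05],[0,0,0],1],[[0,0,0],[0,0,0],1],[[0,0,0],[0,0,0],1]]'

```text
clock: 12.32
position: [0.5591, 0.0682, 0.1325]
ee_rot: [-0.0, 0.074, 0.997, 0.001]
contact_force: [1.5, 3.3, 1.5]
width: 0.0174
gripper_force: 39.3
```

```bash
python3 n.py
```

```text
[0.5591 0.0682 0.1325] F [1.4712 3.2579 1.5066] M [ 0.7615 -0.2001  0.0334]
initial (-0.821, np.float32(230.51227), np.float32(247.0))
now (-0.821, np.float32(224.0752), np.float32(247.0))
```

drive_tool --rows '[[[0,0,0],[0,0.08,0],1],[[0,0,0],[0,0,-0.1],1],[[0,0,0],[0,0,0],1],[[0,0,0],[0,0,0],1]]'

```text
clock: 12.92
position: [0.5592, 0.0683, 0.1319]
ee_rot: [0.0, 0.074, 0.997, 0.0]
contact_force: [-0.0, 2.6, 1.9]
width: 0.0176
gripper_force: 39.5
```

```bash
python3 n.py
```

```text
[0.5592 0.0683 0.1319] F [-0.0017  2.5616  1.8635] M [ 0.7742 -0.1539  0.0318]
initial (-0.821, np.float32(230.51227), np.float32(247.0))
now (-0.821, np.float32(223.85059), np.float32(247.0))
```

drive_tool --rows '[[[0,0,0],[0,0.1,0],1],[[0,0,0],[0,0,-0.1],1],[[0,0,0],[0,0,0],1],[[0,0,0],[0,0,0],1]]'

```text
clock: 13.52
position: [0.5588, 0.069, 0.1305]
ee_rot: [-0.0, 0.074, 0.997, -0.0]
contact_force: [0.7, 2.3, 1.8]
width: 0.0181
gripper_force: 39.4
```

drive_tool --rows '[[[0,0,0],[0,0.1,0],1],[[0,0,0],[0,0,-0.08],1],[[0,0,0],[0,0,0],1],[[0,0,0],[0,0,0],1]]'

```text
clock: 14.02
position: [0.559, 0.0698, 0.13]
ee_rot: [-0.0, 0.074, 0.997, -0.0]
contact_force: [-1.0, -1.2, 2.8]
width: 0.0173
gripper_force: 39.6
```

```bash
python3 n.py
```

```text
[0.559  0.0698 0.13  ] F [-1.0381 -1.1918  2.7854] M [-0.3934  0.2477  0.0051]
initial (-0.821, np.float32(230.51227), np.float32(247.0))
now (-0.821, np.float32(223.98505), np.float32(247.0))
```

drive_tool --rows '[[[0,0,-0.05],[0,0,0],1],[[0,0,-0.05],[0,0,0],1],[[0,0,-0.05],[0,0.02,0],1],[[0,0,-0.05],[0,0.02,0],1],[[0,0,0],[0,0,0],1],[[0,0,0],[0,0,0],1]]'

```text
clock: 14.88
position: [0.5591, 0.0703, 0.13]
ee_rot: [0.0, 0.173, 0.985, -0.0]
contact_force: [-0.8, -2.1, 2.9]
width: 0.0177
gripper_force: 39.6
```

```bash
python3 n.py
```

```text
[0.5591 0.0703 0.13  ] F [-0.8043 -2.0665  2.9103] M [-0.6284  0.2584  0.014 ]
initial (-0.821, np.float32(230.51227), np.float32(247.0))
now (-0.691, np.float32(225.22821), np.float32(247.0))
```

drive_tool --rows '[[[0,0,-0.05],[0,0,0],1],[[0,0,-0.05],[0,0,0],1],[[0,0,-0.05],[0,0,0],1],[[0,0,-0.05],[0,0.02,0],1],[[0,0,-0.05],[0.01,0.02,0],1],[[0,0,-0.05],[0.01,0.02,0],1],[[0,0,0],[0,0,0],1],[[0,0,0],[0,0,0],1]]'

```text
clock: 15.98
position: [0.5594, 0.071, 0.13]
ee_rot: [0.0, 0.318, 0.948, -0.0]
contact_force: [-0.9, -2.2, 3.2]
width: 0.0175
gripper_force: 39.6
```

```bash
python3 n.py
```

```text
[0.5594 0.071  0.13  ] F [-0.8539 -2.2041  3.2082] M [-0.6615  0.2368  0.0621]
initial (-0.821, np.float32(230.51227), np.float32(247.0))
now (-0.348, np.float32(215.60138), np.float32(247.0))
```

drive_tool --rows '[[[0,0,-0.05],[0,0,0],1],[[0,0,-0.05],[0,0,0],1],[[0,0,-0.05],[0.01,0.02,0],1],[[0,0,-0.05],[0.01,0.02,0],1],[[0,0,0],[0,0,0],1],[[0,0,0],[0,0,0],1]]'

```text
clock: 16.82
position: [0.5597, 0.0715, 0.13]
ee_rot: [0.0, 0.411, 0.912, 0.0]
contact_force: [-0.8, -2.9, 2.5]
width: 0.0175
gripper_force: 39.6
```

```bash
python3 n.py; python3 - <<'E'
from h import *
for n,f,off in(("scene","pics/sn.png",.6),("scene","pics/sm.png",.6),("top","pics/tm.png",0)):
    g=cv2.cvtColor(cv2.imread(f),6).astype(np.float32); c=onz("top",(201.75,275.45),.049)
    a=np.arange(-.5,.5,.01)
    for rr in(np.arange(.031,.037,.001),):
        q=np.array([[proj(n,c+r*np.array([np.cos(.079-i),np.sin(.079-i),0]))+[off,0] for r in rr] for i in a],np.float32)
        pr=cv2.remap(g,q[:,:,0],q[:,:,1],1).mean(1); w=np.clip(200-pr,0,None); print(n,"mark",(w*a).sum()/w.sum(),pr.min(),a[pr<(pr.min()+240)/2][[0,-1]])
E
```

```text
[0.5597 0.0715 0.13  ] F [-0.813  -2.9265  2.5324] M [-0.7149  0.1566  0.0532]
initial (-0.821, np.float32(230.51227), np.float32(247.0))
now (-0.121, np.float32(202.82782), np.float32(247.0))
scene mark -0.03695876556683727 158.69238 [-0.11  0.04]
scene mark -0.03647391218676369 167.84554 [-0.11  0.03]
top mark 0.013320875403554679 140.76057 [-0.07  0.1 ]
```

drive_tool --rows '[[[0,0,-0.04],[0,-0.01,0],1],[[0,0,-0.04],[0,-0.01,0],1],[[0,0,0],[0,0,0],1],[[0,0,0],[0,0,0],1],[[0,0,0],[0,0,0],1]]'

```text
clock: 17.55
position: [0.5597, 0.0716, 0.13]
ee_rot: [0.0, 0.447, 0.894, 0.0]
contact_force: [-0.2, -1.6, 1.7]
width: 0.0178
gripper_force: 39.7
```

```bash
python3 n.py; python3 - <<'E'
from h import *
s=cv2.imread("pics/sn.png"); cv2.imwrite("pics/c8.png",cv2.resize(s[282:332,185:265],(800,500),interpolation=2))
E
```

```text
[0.5597 0.0716 0.13  ] F [-0.1545 -1.6291  1.6614] M [-0.4345  0.0687 -0.0149]
initial (-0.821, np.float32(230.51227), np.float32(247.0))
now (-0.06, np.float32(203.84546), np.float32(247.0))
```

View pics/c8.png

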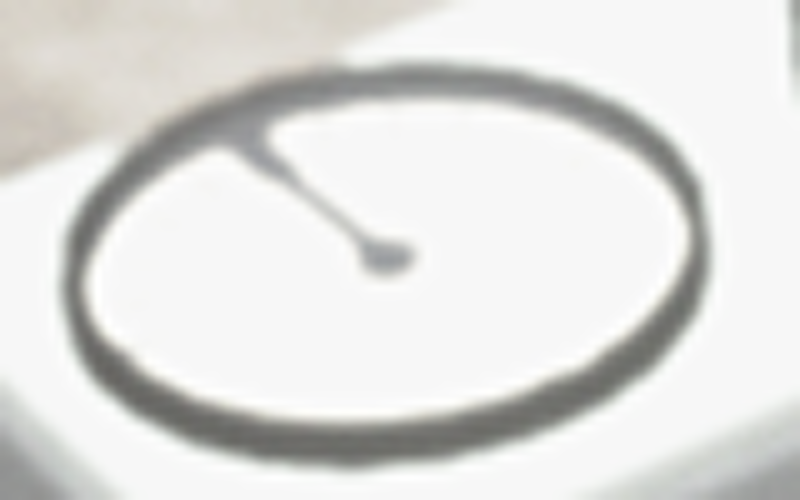

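The crop shows the needle running from the hub at (387,258) to the inner end of the set mark at about (245,142), slightly to its anticlockwise side. I add a small turn and then lift.

drive_tool --rows '[[[0,0,-0.03],[0,0,0],1],[[0,0,0],[0,0,0],1],[[0,0,0],[0,0,0],1],[[0,0,0],[0,0,0],1]]'

```text
clock: 18.15
position: [0.5598, 0.0716, 0.13]
ee_rot: [0.0, 0.461, 0.887, 0.0]
contact_force: [0.9, -0.6, 3.2]
width: 0.0175
gripper_force: 39.6
```

```bash
python3 n.py
```

```text
[0.5598 0.0716 0.13  ] F [ 0.8699 -0.5913  3.183 ] M [-0.2193 -0.1607  0.0531]
initial (-0.821, np.float32(230.51227), np.float32(247.0))
now (-0.032, np.float32(205.02417), np.float32(247.0))
```

drive_tool --rows '[[[0,0,0.04],[0,0,0],1],[[0,0,0],[0,0,0.3],1],[[0,0,0],[0,0,0.5],1],[[0,0,0],[0,0,1],1],[[0,0,0],[0,0,3],1],[[0,0,0],[0,0,4],1],[[0,0,0],[0,0,0],1],[[0,0,0],[0,0,0],1]]'

```text
clock: 19.25
position: [0.5589, 0.0715, 0.2178]
ee_rot: [-0.0, 0.443, 0.897, -0.0]
contact_force: [0.1, -0.5, -1.3]
width: 0.0175
gripper_force: 39.3
```

```bash
python3 n.py
```

```text
[0.5589 0.0715 0.2178] F [ 0.1392 -0.4865 -1.3384] M [-0.001   0.0609  0.0206]
initial (-0.821, np.float32(230.51227), np.float32(247.0))
now (-0.032, np.float32(212.66461), np.float32(247.0))
```

drive_tool --rows '[[[0,0,-0.1],[0,-3,0],1],[[0,0,-0.1],[0,-3,0],1],[[0,0,-0.08],[0,-3,0],1],[[0,0,0],[0.5,-3,0],1],[[0,0,0],[0.5,-3,0],1],[[0,0,0],[0,-2.7,0],1],[[0,0,0],[0,0,0],1],[[0,0,0],[0,0,0],1]]'

```text
clock: 20.35
position: [0.569, -0.1049, 0.217]
ee_rot: [-0.001, 0.564, 0.826, 0.0]
contact_force: [0.3, -0.4, -0.5]
width: 0.0169
gripper_force: 39.2
```

drive_tool --rows '[[[0,0,0],[0.08,0.09,-3],1],[[0,0,0],[0,0,-3],1],[[0,0,0],[0,0,-0.5],1],[[0,0,0],[0,0,0],1],[[0,0,0],[0,0,0],1]]'

```text
clock: 20.98
position: [0.5713, -0.1046, 0.1543]
ee_rot: [0.001, 0.564, 0.826, 0.0]
contact_force: [0.6, -1.1, -1.0]
width: 0.0175
gripper_force: 39.2
```

```bash
python3 - <<'E'
from h import *
t=np.mean([eyes.get_image("top").astype(float) for _ in range(3)],0)[:,:,::-1].astype(np.uint8)
g=cv2.cvtColor(t,6).astype(np.float32); c=onz("top",(201.75,275.45),.049); a=np.arange(-.6,.6,.01)
for n,rr in(("needle",np.arange(.009,.022,.001)),("mark",np.arange(.031,.037,.001))):
    q=np.array([[proj("top",c+r*np.array([np.cos(.079-i),np.sin(.079-i),0])) for r in rr] for i in a],np.float32)
    pr=cv2.remap(g,q[:,:,0],q[:,:,1],1).mean(1); w=np.clip((pr.min()+pr.max())/2-pr,0,None); print(n,(w*a).sum()/w.sum(),pr.min(),np.median(pr))
E
```

```text
needle -0.0010694634438597507 175.63695 232.97806
mark 0.012806356149930087 134.34685 231.18782
```

The top view puts the needle within about 0.015 rad of the mark. I now lower the tool into the stand.

drive_tool --rows '[[[0,0,0],[-0.05,0,-0.8],1],[[0,0,0],[0,0,-0.8],1],[[0,0,0],[0,0,-0.6],1],[[0,0,0],[0,0,-0.5],1],[[0,0,0],[0,0,-0.5],1],[[0,0,0],[0,0,0],1]]'

```text
clock: 21.88
position: [0.5695, -0.1046, 0.1204]
ee_rot: [-0.0, 0.564, 0.826, -0.0]
contact_force: [-0.1, -0.7, -1.3]
width: 0.0175
gripper_force: 39.2
```

drive_tool --rows '[[[0,0,0],[0,0,-1],1],[[0,0,0],[0,0,-1],1],[[0,0,0],[0,0,-1],1],[[0,0,0],[0,0,-0.5],1],[[0,0,0],[0,0,-0.3],1],[[0,0,0],[0,0,0],1],[[0,0,0],[0,0,0],1]]'

```text
clock: 22.75
position: [0.5701, -0.1048, 0.0832]
ee_rot: [0.0, 0.564, 0.826, 0.0]
contact_force: [-0.4, -0.0, -0.9]
width: 0.0173
gripper_force: 39.2
```

drive_tool --rows '[[[0,0,0],[0,0,-0.1],1],[[0,0,0],[0,0,-0.1],1],[[0,0,0],[0,0,-0.05],1],[[0,0,0],[0,0,0],1],[[0,0,0],[0,0,0],1]]'

```text
clock: 23.38
position: [0.5699, -0.1047, 0.0804]
ee_rot: [0.0, 0.564, 0.826, 0.0]
contact_force: [0.2, -0.1, -0.7]
width: 0.0175
gripper_force: 39.2
```

drive_tool --rows '[[[0,0,0],[0,0,-0.08],1],[[0,0,0],[0,0,0],1],[[0,0,0],[0,0,0],1]]'

```text
clock: 23.75
position: [0.5699, -0.1047, 0.0803]
ee_rot: [0.0, 0.564, 0.826, 0.0]
contact_force: [-1.9, 0.5, 5.7]
width: 0.0174
gripper_force: 39.9
```

Seated, with 5.7 N upward at the same height as at the grasp. I release and retreat.

drive_tool --rows '[[[0,0,0],[0,0,0],2.2],[[0,0,0],[0,0,0],3],[[0,0,0],[0,0,0],5],[[0,0,0],[0,0,0],5],[[0,0,0],[0,0,1],5],[[0,0,0],[0,0,3],5],[[0,0,0],[0,0,5],5],[[0,0,0],[0,0,5],5]]'

```text
clock: 24.75
position: [0.5697, -0.1047, 0.2216]
ee_rot: [0.0, 0.564, 0.826, 0.0]
contact_force: [0.8, 0.2, -0.6]
width: 0.0501
gripper_force: 0.0
```

drive_tool --rows '[[[0,0,0],[-2,4,4],5],[[0,0,0],[-2,5,0],5],[[0,0,0],[-2,5,0],5],[[0,0,0],[-2,5,0],5],[[0,0,0],[-2,5,0],5],[[0,0,0],[-2,5,0],5],[[0,0,0],[0,0,0],5],[[0,0,0],[0,0,0],5]]'

```text
clock: 25.75
position: [0.45, 0.1851, 0.2602]
ee_rot: [0.001, 0.563, 0.826, 0.0]
contact_force: [-0.2, -0.3, -0.4]
width: 0.0498
gripper_force: 0.0
```

```bash
python3 - <<'E'
from h import *
print(manip.get_state()["position"])
s0=cv2.imread("pics/sm.png").astype(int); t0=cv2.imread("pics/tm.png").astype(int)
s=np.mean([eyes.get_image("scene").astype(float) for _ in range(3)],0)[:,:,::-1]; t=np.mean([eyes.get_image("top").astype(float) for _ in range(3)],0)[:,:,::-1]
print("scene diff handle",np.abs(s-s0)[205:245,358:384].mean(),"top diff stand",np.abs(t-t0)[245:290,312:360].mean())
cv2.imwrite("pics/end.png",np.hstack([cv2.resize(s[180:270,310:440],(400,277),interpolation=2),cv2.resize(t[225:315,270:400],(400,277),interpolation=2)]))
E
```

```text
[0.45   0.1851 0.2602]
scene diff handle 6.263675213675213 top diff stand 4.989917695473252[ WARN:0@5.777] global loadsave.cpp:1063 imwrite_ Unsupported depth image for selected encoder is fallbacked to CV_8U.
```

View pics/end.png

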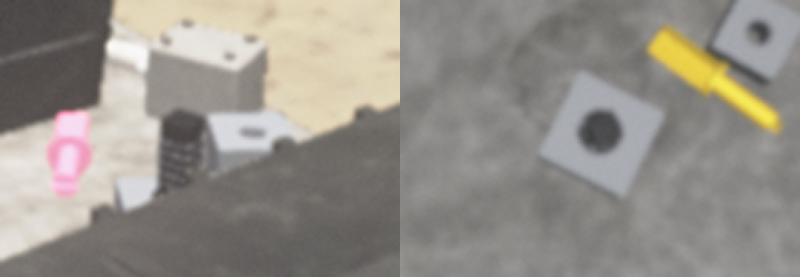

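The black tool stands upright in its stand, as at the start. The pink and yellow look-alikes have tipped over and lie on the table. The pink one was already leaning in the view taken before I gripped anything, and neither has fallen off. I hand in.

```bash
python3 -c "
from rig import job
print(job.sign_off())"
```

```text
the job is handed in; nothing more can be done
None
```

I turned the trimmer screw until the needle measured within about 0.015 rad of the set mark, put the tool back upright and fully down in its stand, and handed the job in (no verdict was shown). The pink and yellow look-alike tools ended up lying on the table: the pink one was already tipping before my first grip, and I don't know when or why the yellow one fell.

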